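# Shut and lock the lamp bay cover of a detector module

### The arm

A 7-joint arm with a two-finger parallel gripper is mounted at the origin on the work surface. World frame = base frame: x ahead of the robot, y to its left, z up, the work surface at z = 0. Lengths are in m, angles in rad, forces in N, time in s.
With the tool pointing down it reaches from about 0.425 to 0.8 m from the base axis. Payload 8.3 kg.
Tool frame: the origin (TCP) lies on the centre line of the jaws, within the pads' length; the fingertips stand 17 mm ahead of it and the grasp point (between the pads) lies 2 mm behind it; z points along the fingers, y is the line along which they close (so a half turn about z gives the same grasp; the last joint's range is limited). The gripper opens to 85 mm and grips with 20 to 120 N. Pads are 22 mm wide; open, the fingers measure 114 mm over their backs; the gripper's body (76 mm by 85 mm) begins 54 mm behind the grasp point. The pads swing forward as they close: fully open they stand 13 mm farther back than shut.
Start: joints at [1.259, 0.383, 0.016, 1.37, -0.006, 1.388, -0.046], TCP at [0.154, -0.606, 0.248] pointing down, gripper open.
Joint ranges: [-2.95, 2.95], [-0.25, 2.06], [-1.52, 1.56], [0.18, 2.33], [-1.44, 4.58], [0.02, 2.06], [-3.01, 3.01]. Speed limits (rad/s): [2.39, 2.39, 3.01, 3.01, 3.14, 3.14, 3.14].

### API

Orientations are given as a rotation vector (axis times angle).
In Python, from cell import env, capture gives the robot as it stands. The module is installed in compiled form; this text tells all that it offers.
- The arm moves only by the tool step_arm, never from a script. Its argument "moves" is a list of rows, each a list of 5 numbers: the shift along the tool's x, y, z each as a share of 0.2 m, from -1 to 1, then the turn about the tool's z as a share of 45 degrees, from -1 to 1, then the opening in per cent of the stroke, from 0 (shut) to 100 (fully open). In form: [[x, y, z, roll, fingers], ...]. A call has 1 to 5 rows; each row is the pose to reach, as a shift and turn from the pose commanded when the call began, along the tool's axes at that moment; what a row does not reach only later rows make up. A row lasts 1/10 s, in which the tool goes at most 50 mm and 8.59 degrees, less where a joint would pass 70% of its speed; a pose out of reach is approached as far as the arm can. A call with a number of a shift or a turn outside -1 to 1 is refused whole. A call with a gripper value outside its range is refused whole. The fingers move at their own pace and stop on an object; the grip force is fixed at half the most. Time passes only in rows, so rows that repeat a pose let the fingers close. It gives the time, the measured TCP pose, the force, the opening and the grip force at its end, in the units of the state.
- env.observe(): the state, without advancing time (a new reading comes with each control period).
- capture(name): name is "scene" or "top" or "wrist"; returns a dict with "frame" (420x560x3 uint8, red, green, blue), "range_z" (420x560 float32, m along the optical axis (not along the pixel's ray), 0 where there is no reading), "fx", "fy", "cx", "cy" (pixels), "D" ([k1, k2, p1, p2, k3] as OpenCV has them; the pictures are not rectified), "position" and "orientation" of the camera in the world. Camera axes: x right, y down, z forward; pixel columns grow to the right and rows downward; lengths in m; the calibration is good to about 2 mm. A picture is of the moment at which its call begins.
- env.sign_off(): hands the job in; it is judged then, once.
The state is a dict: "time_s": time; "joint_pos": joint angles; "joint_velocities": joint speeds; "joint_efforts": joint torques, N m; "ee_pos": TCP position; "orientation": TCP orientation; "force": force on the tool from outside, world axes, zero at the start; "wrist_torque": the same for the moment, N m; "opening": finger opening in m; "grasp_force": force on a finger pad.
Only numpy, scipy, OpenCV 4.12 (cv2) and the standard library are available. Lean on these libraries where they do the work, as an engineer would, in place of code of your own. Each camera call takes 0.05 s, during which the arm holds its last target. There are 200 camera calls.

### The job

The lamp bay on top of the detector module stands open. Push the sliding grey cover fully shut; then set the fingertips in the slot of the big round quarter-turn fastener beside it and turn it clockwise (seen from above) all the way to its stop, so that its steel tongue locks the cover. Pick nothing up, leave the other things on the module and the bench where they are.

Things in the scene. Friction and masses are not known exactly. Their poses are not given: they have to be found in the camera images.
- module: White instrument housing fixed on the bench, 330 mm (its x) x 400 (its y) x 100 high; origin: centre of its underside, z up; its -x face (dark display) is its front. Position varies by 10 cm or so, yaw up to 0.3 rad. On its flat top, 100 mm above the bench: the sliding cover (rear half, between rails 10 mm high) and the round fastener (front half, axis at module x -100, y +50 mm).
- cover (a joint): Opening of the sliding cover, m: 0 shut against its stop, at most 0.05; starts 0.025 to 0.045. A flat grey box 120 mm (module x) x 200 (y) x 20 high, 1 mm above the module's top, front face at module x +10 mm when shut. Shuts towards module +x; takes about 2 N, stays where left. If it is over 3 mm open, the turning tongue strikes its front face and shoves it.
- cover_push (a point): The place to push, towards the module's +x: a point on the cover's upright front face (which looks to the module's -x), half-way up it (11 mm above the module's top), 65 mm to the -y side of the cover's middle, clear of the fastener. It moves with the cover.
- dial (a joint): Angle of the quarter-turn fastener, rad: 0 open, pi/2 (1.571) locked, a hard stop at each end; grows as it turns clockwise seen from above. Starts between 0 and 0.35. Stiff (0.06 N m), stays where it is left. Locked, its tongue points to the module's +x, at the cover's front face, and its slot to the module's -x.
- dial_axis (a point): Point on the fastener's vertical turning axis, level with its flat top, 24 mm above the module's top. The fastener is a grey disc 116 mm across and 22 mm thick, 2 mm above the module, with one deep slot; a steel tongue 16 mm wide, 10 to 18 mm above the module's top, sticks out 49 mm beyond the rim opposite the slot (tip 107 mm from the axis).
- slot: Steel-lined finger slot in the fastener, open at the top: 46 mm long (its x) x 32 wide (its y) x 18 deep inside. Origin: centre of its mouth, level with the disc's top, 29 mm from the turning axis. Its x points along the slot, straight away from the axis; z up. Turns with the fastener: at angle 0 its x points to the module's -y, at pi/2 to the module's -x.
- vial: Loose bystander on the module's top, near its +y edge: small amber vial with a blue cap, 24 mm across, 45 mm high; origin at its foot. Not to be lifted or moved.
- fitting: Loose bystander on the module's top, near its -y edge: brass cylinder 22 mm across, 26 mm high; origin at its foot. Not to be lifted or moved.
- amber_bottle: Loose bystander on the bench: amber bottle 76 mm across, 170 mm high; origin at its foot. Not to be lifted or moved.
- clear_bottle: Loose bystander on the bench: clear bottle 70 mm across, 150 mm high; origin at its foot. Not to be lifted or moved.
- mug: Loose bystander on the bench: white mug 76 mm across, 90 mm high; origin at its foot. Not to be lifted or moved.
- screwdriver: Loose bystander lying on the bench: screwdriver. Not to be lifted or moved.
- mouse: Loose bystander on the bench: grey computer mouse 100 x 60 x 28 mm; origin under its centre. Not to be lifted or moved.

How it is judged:
On the way, in this order (a step that is already met when the one before it is completed fails the run):
1. the cover has been pushed fully shut (within 4 mm) (value of joint cover below 0.004 m), for 0.2 s.
2. a fingertip in the slot pushes on the slot's wall (contact force between the fingers and slot above 0.5 N and value of joint dial below 1.3 rad), for 0.05 s.
3. the fastener has been turned home (value of joint dial above 1.45 rad), for 0.2 s.
At the end, for the whole second after the job is handed in: The cover is shut to within 4 mm and the fastener stands at more than 1.45 rad (within 7 degrees of its stop), at rest (value of joint cover below 0.004 m and value of joint dial above 1.45 rad and velocity of joint dial between -0.05 and 0.05 rad/s); the robot touches nothing.
It fails at once if a bystander is lifted or moved more than 30 mm (distance of any of vial, fitting, amber_bottle, clear_bottle, mug, screwdriver, mouse from where it was at the start of the episode above 0.03 m).
It also fails if it takes over 48 s, if anything falls off the work surface, if the arm or the gripper's body presses on something with over 40 N, if the wrist force passes 120 N, or if a joint passes its speed limit or range.

## Working session

There is one attempt and no reset: what is moved stays moved. The work goes in short steps, Python scripts to look and compute and a tool call to move; the robot and the scene stay as the last step left them, time stands still between calls to the robot, and variables do not carry over. Pictures are saved under pics/ and viewed, at most 10 in all, crops included, and the job is handed in when it is done.

Besides the shell and the picture viewer there is one more tool, called after "Request:" as a command line: name --pt "numbers of a row" for each row, then --argument value for the rest. step_arm: Moves the arm, as the interface text tells. Shift numbers are shares of 0.2 m and turn numbers shares of 45 degrees, none past 1 either way. Its arguments: {"type":"object","properties":{"moves":{"type":"array","items":{"type":"array","items":{"type":"number"}}}},"required":["moves"]}

```bash
mkdir -p pics; cat > h.py <<'E'
import numpy as np, cv2
from scipy.spatial.transform import Rotation as R
from cell import env, capture
def rot(o):
    o=np.array(o,float)
    if o.shape==(3,3): return o
    return R.from_rotvec(o).as_matrix() if o.size==3 else R.from_quat(o).as_matrix()
def snap(n,f):
    c=capture(n); cv2.imwrite('pics/'+f+'.png',c['frame'][:,:,::-1]); np.savez('pics/'+f+'.npz',**{k:np.array(v) for k,v in c.items()}); return c
def load(f): return dict(np.load('pics/'+f+'.npz'))
def ray(c,uv):
    K=np.array([[c['fx'],0,c['cx']],[0,c['fy'],c['cy']],[0,0,1]],float)
    p=cv2.undistortPoints(np.array(uv,float).reshape(-1,1,2),K,np.array(c['D'],float)).reshape(-1,2)
    return np.c_[p,np.ones(len(p))]@rot(c['orientation']).T
def onplane(c,uv,z):
    d=ray(c,uv); p=np.array(c['position'],float); return p+d*((z-p[2])/d[:,2])[:,None]
def depthpt(c,uv):
    d=ray(c,uv); return np.array([np.array(c['position'])+di*c['range_z'][int(v),int(u)] for di,(u,v) in zip(d,uv)])
E
python3 - <<'E'
from h import *
c=snap('top','top1'); print(c['position'],c['orientation'],c['fx'])
c2=snap('scene','sc1'); print(c2['position'])
print(env.observe())
cv2.imwrite('pics/both.png',np.vstack([c['frame'][:,:,::-1]]))
E
```

```text
[ 0.37732293 -0.02294041  1.53131332] [-2.15307678  2.1890718  -0.09040046] 466.8342097515461
[ 1.2518474  -0.34010016  0.99405035]
{'time_s': 0.1, 'joint_pos': array([ 1.25912069,  0.38416362,  0.01635581,  1.37105153, -0.00630405,
        1.38819974, -0.04651603]), 'joint_velocities': array([ 0.00087632, -0.00225793,  0.00066927, -0.00218174, -0.00043127,
       -0.00107016, -0.00154086]), 'joint_efforts': array([ 4.63613847e-03, -6.29130578e+01,  8.48755259e-01, -3.72756422e+01,
        1.69778365e-02,  1.04958296e-02,  1.15809457e-04]), 'ee_pos': array([ 0.15383023, -0.60533411,  0.24737162]), 'orientation': array([-3.11556317e+00, -3.89651257e-01,  3.68777377e-04]), 'force': array([ 0.5662698 , -0.73107639,  0.43965053]), 'wrist_torque': array([ 0.06030784, -0.03096217, -0.00821241]), 'grasp_force': 0.0, 'opening': 0.08522461434780707}
```

View pics/top1.png

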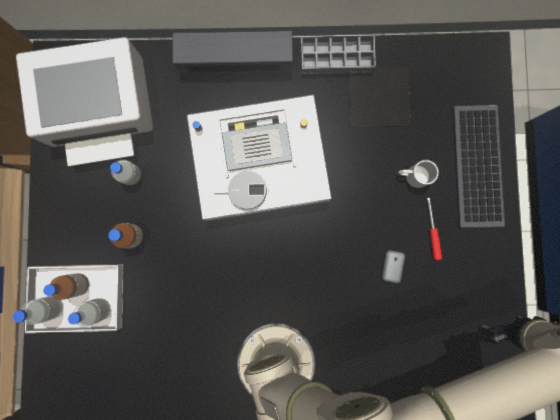

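View pics/sc1.png

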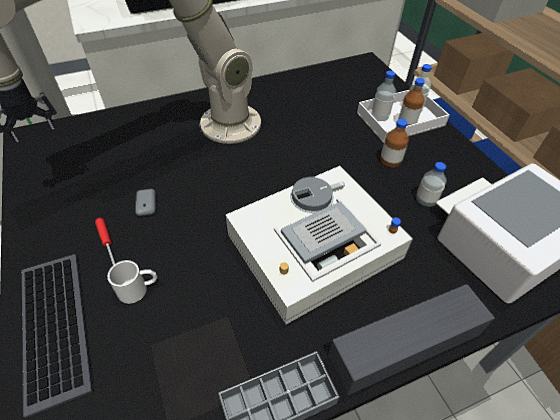

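The top view shows the module with its corners near (187,113), (316,96), (331,198) and (203,219). The dial is at (247,190), with its slot at (257,189) and its tongue pointing left. The cover's front edge is at about y=165. In the scene view nothing stands between the arm and the module's front.

```bash
cat > fit.py <<'E'
from h import *
c=load('top1'); f=c['frame'].astype(int)
m=((f.min(2)>150)).astype(np.uint8); roi=np.zeros_like(m); roi[80:230,175:345]=1; m*=roi
cs,_=cv2.findContours(m,cv2.RETR_EXTERNAL,cv2.CHAIN_APPROX_NONE); k=max(cs,key=cv2.contourArea).reshape(-1,2)
# keep top face by depth
P=onplane(c,k,0.1)[:,:2]
r=cv2.minAreaRect((P*1000).astype(np.float32)); print(r)
b=cv2.boxPoints(r)/1000; print(b)
# depth: top-face height region
ys,xs=np.mgrid[80:230,175:345]; uv=np.c_[xs.ravel(),ys.ravel()]; D=depthpt(c,uv)
s=D[(abs(D[:,2]-.1)<.012)]
print('depth rect',len(s),cv2.minAreaRect((s[:,:2]*1000).astype(np.float32)))
ctr=np.array(r[0])/1000; 
e=[(b[(i+1)%4]-b[i]) for i in range(4)]; e=max((x/np.linalg.norm(x) for x in e),key=lambda x:x[0]); yaw=np.arctan2(e[1],e[0]); print('yaw',yaw)
M=np.array([[np.cos(yaw),-np.sin(yaw)],[np.sin(yaw),np.cos(yaw)]])
loc=(D[:,:2]-ctr)@M
print('z levels',np.histogram(D[:,2],np.arange(.08,.15,.005)))
up=D[:,2]>.116
dd=up&(loc[:,0]<-20e-3); print('disc med',np.median(loc[dd],0),len(loc[dd]),D[dd,2].mean())
cv=up&(loc[:,0]>-35e-3)&(loc[:,1]<0)&(loc[:,1]>-.09); print('cover x',np.percentile(loc[cv,0],[1,3,10,90,98]))
ax=ctr+M@[-.1,.05]; print('axis',ax)
g=f.sum(2)[80:230,175:345].ravel()
sl=(g<200)&(np.linalg.norm(loc-[-.1,.05],axis=1)<.055); print('slot dark',loc[sl].mean(0),sl.sum())
big=cv2.resize(c['frame'][90:225,180:340,::-1],None,fx=5,fy=5*0.85,interpolation=cv2.INTER_CUBIC)
cv2.imwrite('pics/big.png',big)
E
python3 fit.py
```

```text
((647.0917358398438, 44.85211181640625), (332.7327880859375, 400.8407897949219), 8.224971771240234)
[[ 0.4537644   0.21941055]
 [ 0.51110876 -0.17730719]
 [ 0.84041905 -0.12970632]
 [ 0.78307474  0.2670114 ]]
depth rect 9382 ((648.026123046875, 44.75334167480469), (331.07000732421875, 401.02569580078125), 8.255764961242676)
yaw 0.14355288
z levels (array([  84,  133,  518, 3785, 4058,  819,  335,  929, 1929,  684,   41,
          7,   18]), array([0.08 , 0.085, 0.09 , 0.095, 0.1  , 0.105, 0.11 , 0.115, 0.12 ,
       0.125, 0.13 , 0.135, 0.14 , 0.145]))
disc med [-0.08828465  0.05048987] 1377 0.22153761801972782
cover x [-0.03002464 -0.02764066 -0.01915522  0.07642664  0.0868865 ]
axis [0.54096732 0.08003177]
slot dark [nan nan] 0fit.py:23: RuntimeWarning: Mean of empty slice.
  sl=(g<200)&(np.linalg.norm(loc-[-.1,.05],axis=1)<.055); print('slot dark',loc[sl].mean(0),sl.sum())
  ret = um.true_divide(
```

View pics/big.png

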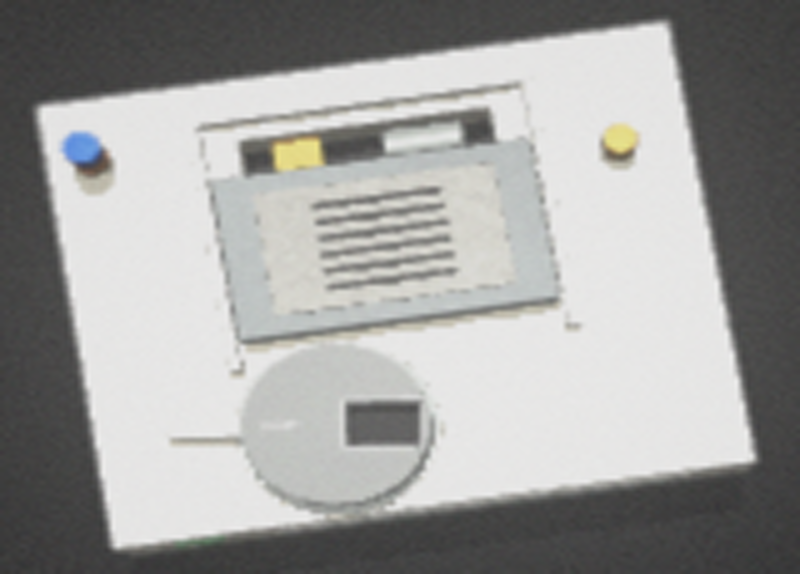

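```bash
cat >> h.py <<'E'
C=np.array([.6475,.0448]); YAW=.1438
M=np.array([[np.cos(YAW),-np.sin(YAW)],[np.sin(YAW),np.cos(YAW)]])
def w(x,y): return C+M@[x,y]
def loc(p): return (np.array(p)[...,:2]-C)@M
def tyaw(o=None):
    T=rot(env.observe()['orientation'] if o is None else o); return np.arctan2(T[1,0],T[0,0])
def plan(xyz,yaw):
    s=env.observe(); T=rot(s['orientation']); d=T.T@(np.array(xyz)-s['ee_pos'])
    print('from',s['ee_pos'].round(4),'yaw',round(tyaw(),4),'shift shares',(d/.2).round(4),'roll share',round((tyaw()-yaw)/(np.pi/4),4),'q',s['joint_pos'].round(2),'F',s['force'].round(1),'t',s['time_s'])
E
python3 - <<'E'
from h import *
c=load('top1'); P=lambda u,v:(180+u/5,90+v/4.25)
print('cover corners',loc(onplane(c,[P(240,338),P(560,296)],.121)))
s=loc(onplane(c,[P(345,402),P(420,400),P(422,444),P(347,446)],.124)); print('slot',s,s.mean(0))
d=s.mean(0)-[-.1,.05]; print('r',np.linalg.norm(d),'dial',np.arctan2(-d[0],-d[1]))
e=s[1]-s[0]+s[2]-s[3]; print('edge dial',np.arctan2(-e[0],-e[1]))
t=loc(onplane(c,[P(172,440),P(240,440)],.115))-[-.1,.05]; print('tongue',np.arctan2(t[:,0],t[:,1]),np.linalg.norm(t,axis=1))
p=w(-.075,-.065); print(p); plan([*p,.248],YAW)
E
```

```text
cover corners [[-0.03012817  0.09714189]
 [-0.03137093 -0.1006173 ]]
slot [[-0.08654632  0.04084219]
 [-0.09242626 -0.00436615]
 [-0.12384309 -0.00060715]
 [-0.11797652  0.04451186]] [-0.10519805  0.02009519]
r 0.03035321032824395 dial 0.17210026522231953
edge dial 0.1293180919759945
tongue [ 0.04426436 -0.03779275] [0.09984381 0.05882816]
[ 0.58258893 -0.03027698]
from [ 0.1538 -0.6053  0.2474] yaw 0.2488 shift shares [ 2.7859e+00 -2.2588e+00  8.0000e-04] roll share 0.1337 q [ 1.26  0.38  0.02  1.37 -0.01  1.39 -0.05] F [ 0.6 -0.7  0.4] t 0.1
```

Request:
step_arm --pt "0.92 -0.75 0 0.134 0" --pt "0.92 -0.75 0 0.134 0" --pt "0.92 -0.75 0 0.134 0" --pt "0.92 -0.75 0 0.134 0" --pt "0.92 -0.75 0 0.134 0"

```text
time_s: 0.6
ee_pos: [0.2972, -0.4119, 0.2481]
orientation: [-3.132, -0.23, -0.0]
force: [0.6, -1.3, 0.2]
opening: 0.0122
grasp_force: 0.0
```

Request:
step_arm --pt "0.92 -0.75 0 0 0" --pt "0.92 -0.75 0 0 0" --pt "0.92 -0.75 0 0 0" --pt "0.92 -0.75 0 0 0" --pt "0.92 -0.75 0 0 0"

```text
time_s: 1.1
ee_pos: [0.4576, -0.237, 0.2482]
orientation: [-3.132, -0.23, -0.0]
force: [-0.6, -0.5, -0.6]
opening: 0.0
grasp_force: 0.0
```

```bash
python3 -c "
from h import *
plan([*w(-.075,-.065),.248],YAW)"
```

```text
from [ 0.4576 -0.237   0.2482] yaw 0.1464 shift shares [ 0.7688 -0.9312  0.002 ] roll share 0.0033 q [ 0.69  0.16 -0.31  1.66  0.05  1.33 -1.05] F [-0.6 -0.5 -0.6] t 1.1
```

Request:
step_arm --pt "0.77 -0.93 0 0.003 0" --pt "0.77 -0.93 0 0.003 0" --pt "0.77 -0.93 0 0.003 0" --pt "0.77 -0.93 0 0.003 0" --pt "0.77 -0.93 0 0.003 0"

```text
time_s: 1.6
ee_pos: [0.5824, -0.0312, 0.248]
orientation: [-3.133, -0.224, 0.001]
force: [0.7, 0.0, 0.7]
opening: 0.0002
grasp_force: 0.0
```

Request:
step_arm --pt "0 0 0.2 0 0" --pt "0 0 0.4 0 0" --pt "0 0 0.4 0 0" --pt "0 0 0.4 0 0"

```text
time_s: 2.0
ee_pos: [0.5814, -0.0344, 0.1685]
orientation: [-3.133, -0.221, 0.003]
force: [1.4, -0.1, 0.4]
opening: -0.0001
grasp_force: 0.0
```

```bash
python3 -c "
from h import *
plan([*w(-.075,-.065),.123],YAW)
a=snap('wrist','w1');b=snap('top','top2')"
```

```text
from [ 0.5814 -0.0344  0.1685] yaw 0.1408 shift shares [ 0.0093 -0.0194  0.2273] roll share -0.0038 q [ 0.35  0.38 -0.44  1.59  0.17  1.21 -1.55] F [ 1.4 -0.1  0.4] t 2.0
```

View pics/w1.png

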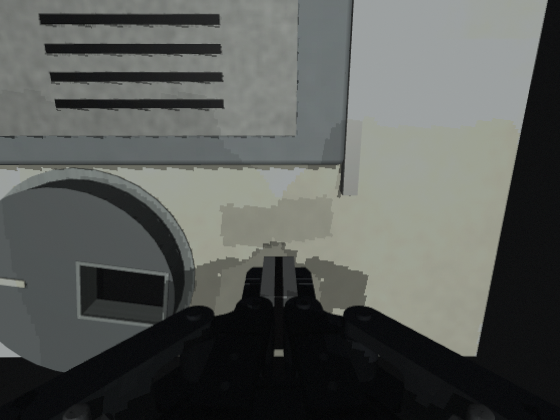

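The wrist view shows the closed fingers at (280,280), clear of the disc. The cover's front edge is at row ~163, and the slot's mouth runs from (77,262) to (167,323).

```bash
python3 - <<'E'
from h import *
c=load('w1')
print('cover',loc(onplane(c,[(100,164),(250,163),(345,163)],.121)))
s=loc(onplane(c,[(77,263),(166,274),(168,325),(80,317)],.124)); print('slot',s,s.mean(0))
e=s[1]-s[0]+s[2]-s[3]; print('edge dial',np.arctan2(-e[0],-e[1]), 'axis est', s.mean(0)-.029*e/np.linalg.norm(e))
E
```

```text
cover [[-0.03072946  0.02167456]
 [-0.03040996 -0.05479402]
 [-0.0305658  -0.10325425]]
slot [[-0.08453353  0.04103202]
 [-0.09139721 -0.00688895]
 [-0.12417865 -0.00485076]
 [-0.11856424  0.0451782 ]] [-0.10466841  0.01861763]
edge dial 0.1267100105198049 axis est [-0.10100364  0.04738513]
```

Request:
step_arm --pt "0.01 -0.015 0.1 0 0" --pt "0.01 -0.015 0.2 0 0" --pt "0.01 -0.015 0.22 0 0" --pt "0.01 -0.015 0.22 0 0"

```text
time_s: 2.5
ee_pos: [0.5838, -0.0312, 0.1255]
orientation: [3.134, 0.221, 0.002]
force: [1.1, 0.5, 0.3]
opening: 0.0003
grasp_force: 0.0
```

Request:
step_arm --pt "0.08 0 0 0 0" --pt "0.15 0 0 0 0" --pt "0.2 0 0 0 0" --pt "0.25 0 0 0 0" --pt "0.3 0 0 0 0"

```text
time_s: 3.0
ee_pos: [0.6435, -0.0225, 0.1252]
orientation: [3.134, 0.221, 0.001]
force: [-2.5, -0.4, 0.7]
opening: -0.0002
grasp_force: 0.9
```

Request:
step_arm --pt "0.02 0 0 0 0" --pt "0.04 0 0 0 0" --pt "0.055 0 0 0 0" --pt "0.065 0 0 0 0" --pt "0.065 0 0 0 0"

```text
time_s: 3.5
ee_pos: [0.6558, -0.0205, 0.1243]
orientation: [-3.134, -0.222, -0.0]
force: [0.5, -0.0, -0.5]
opening: -0.0001
grasp_force: 0.0
```

```bash
python3 -c "
from h import *
s=env.observe();print(loc(s['ee_pos']))
plan([*w(-.001,-.065),.123],YAW)"
```

```text
[-0.00113768 -0.06579717]
from [ 0.6558 -0.0205  0.1243] yaw 0.1413 shift shares [ 0.0007 -0.004   0.0064] roll share -0.0031 q [ 0.27  0.57 -0.42  1.42  0.23  1.2  -1.6 ] F [ 0.5 -0.  -0.5] t 3.5
```

Request:
step_arm --pt "0.01 0 0 0 0" --pt "0.02 0 0 0 0" --pt "0.03 0 0 0 0" --pt "0.03 0 0 0 0" --pt "0.03 0 0 0 0"

```text
time_s: 4.0
ee_pos: [0.6566, -0.0204, 0.1242]
orientation: [3.133, 0.221, -0.017]
force: [-26.7, -2.0, 17.0]
opening: -0.0002
grasp_force: 13.1
```

Request:
step_arm --pt "-0.06 0 0 0 0" --pt "-0.15 0 0 0 0" --pt "-0.2 0 -0.1 0 0" --pt "-0.2 0 -0.25 0 0" --pt "-0.2 0 -0.3 0 0"

```text
time_s: 4.5
ee_pos: [0.6232, -0.0254, 0.1878]
orientation: [3.133, 0.221, 0.008]
force: [0.0, 0.5, 0.6]
opening: 0.0
grasp_force: 0.0
```

```bash
python3 -c "
from h import *
plan([*w(-.104,.0195),.185],YAW-.127)"
```

```text
from [ 0.6232 -0.0254  0.1878] yaw 0.1411 shift shares [-0.3506 -0.4263  0.0121] roll share 0.1582 q [ 0.31  0.45 -0.44  1.45  0.19  1.28 -1.58] F [0.  0.5 0.6] t 4.5
```

Request:
step_arm --pt "-0.175 -0.215 0 0.08 0" --pt "-0.35 -0.426 0 0.158 0" --pt "-0.35 -0.426 0 0.158 0" --pt "-0.35 -0.426 0 0.158 0" --pt "-0.35 -0.426 0 0.158 0"

```text
time_s: 5.0
ee_pos: [0.5414, 0.0482, 0.1845]
orientation: [3.141, 0.027, 0.002]
force: [0.7, -0.4, -0.1]
opening: -0.0001
grasp_force: 0.0
```

```bash
python3 -c "
from h import *
plan([*w(-.104,.0195),.185],YAW-.127); snap('wrist','w2')"
```

```text
from [0.5414 0.0482 0.1845] yaw 0.0169 shift shares [ 0.002  -0.0049 -0.0024] roll share 0.0001 q [ 0.24  0.28 -0.47  1.67  0.14  1.21 -1.81] F [ 0.7 -0.4 -0.1] t 5.0
```

View pics/w2.png

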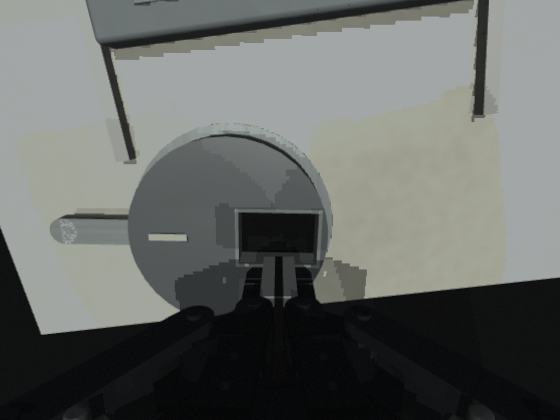

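The cover is shut and sits against the upper rail ends. The slot's mouth runs from (235,208) to (322,265) and is square to the jaws. Joint 7 would hit its limit turning clockwise from here, so I'll give the tool a half turn first.

Request:
step_arm --pt "0 0 0 -0.95 0" --pt "0 0 0 -0.95 0" --pt "0 0 0 -0.95 0" --pt "0 0 0 -0.95 0" --pt "0 0 0 -0.95 0"

```text
time_s: 5.55
ee_pos: [0.5417, 0.0475, 0.184]
orientation: [-2.913, -1.175, 0.0]
force: [-0.1, 1.2, 0.3]
opening: 0.0001
grasp_force: 0.0
```

Request:
step_arm --pt "0 0 0 -0.95 0" --pt "0 0 0 -0.95 0" --pt "0 0 0 -0.95 0" --pt "0 0 0 -0.95 0" --pt "0 0 0 -0.95 0"

```text
time_s: 6.05
ee_pos: [0.5417, 0.0475, 0.184]
orientation: [-2.284, -2.156, -0.001]
force: [0.1, 0.4, -0.2]
opening: 0.0001
grasp_force: 0.0
```

Request:
step_arm --pt "0 0 0 -0.95 0" --pt "0 0 0 -0.95 0" --pt "0 0 0 -0.95 0" --pt "0 0 0 -0.95 0" --pt "0 0 0 -0.95 0"

```text
time_s: 6.55
ee_pos: [0.5417, 0.0474, 0.184]
orientation: [-1.342, -2.84, -0.001]
force: [0.2, -0.1, -0.3]
opening: 0.0001
grasp_force: 0.0
```

Request:
step_arm --pt "0 0 0 -0.95 0" --pt "0 0 0 -0.95 0" --pt "0 0 0 -0.95 0" --pt "0 0 0 -0.95 0" --pt "0 0 0 -0.95 0"

```text
time_s: 7.05
ee_pos: [0.5417, 0.0474, 0.184]
orientation: [-0.214, -3.134, -0.001]
force: [-0.5, 0.3, 0.5]
opening: -0.0001
grasp_force: 0.0
```

```bash
python3 - <<'E'
from h import *
c=load('w2')
s=loc(onplane(c,[(236,208.5),(322,209),(320.5,265),(238.5,265)],.124)); print('slot',s,s.mean(0))
e=s[1]-s[0]+s[2]-s[3]; print('edge dial',np.arctan2(-e[0],-e[1]), 'axis est', s.mean(0)-.029*e/np.linalg.norm(e))
print('cover front',loc(onplane(c,[(150,42),(300,22),(450,6)],.121)))
plan([*w(-.104,.0195),.185],YAW-.127+np.pi)
E
```

```text
slot [[-0.08316307  0.03991355]
 [-0.08969233 -0.00875208]
 [-0.12452166 -0.00468877]
 [-0.11826403  0.04415376]] [-0.10391027  0.01765661]
edge dial 0.13039265516186052 axis est [-0.10013959  0.04641043]
cover front [[ 0.00798424  0.06920166]
 [ 0.00743077 -0.00689209]
 [ 0.00492944 -0.0806438 ]]
from [0.5417 0.0474 0.184 ] yaw 3.005 shift shares [ 0.0011  0.0089 -0.005 ] roll share -0.1954 q [ 0.61  0.4  -0.96  1.66  0.34  1.26  1.02] F [-0.5  0.3  0.5] t 7.05
```

Request:
step_arm --pt "0 0.005 0 -0.195 0" --pt "0 0.005 0 -0.195 0" --pt "0 0.005 0.1 -0.195 0" --pt "0 0.005 0.18 -0.195 0" --pt "0 0.005 0.18 -0.195 0"

```text
time_s: 7.55
ee_pos: [0.5396, 0.049, 0.1457]
orientation: [0.015, -3.137, -0.0]
force: [-1.6, 0.4, -1.0]
opening: -0.0002
grasp_force: 0.0
```

```bash
python3 - <<'E'
from h import *
plan([*w(-.104,.019),.129],YAW-.129-np.pi)
snap('wrist','w3')
E
```

```text
from [0.5396 0.049  0.1457] yaw -3.132 shift shares [-0.0114 -0.0014  0.0836] roll share -0.0067 q [ 0.61  0.45 -0.97  1.71  0.39  1.2   1.12] F [-1.6  0.4 -1. ] t 7.55
```

View pics/w3.png

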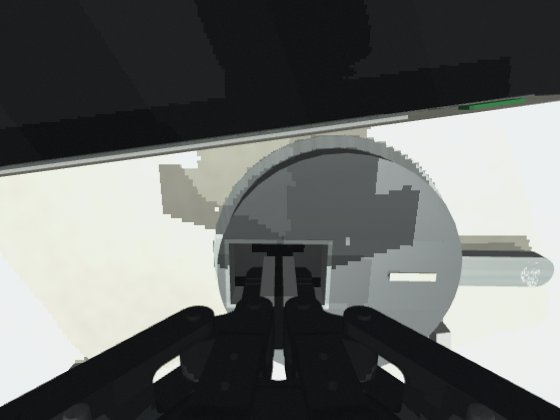

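The fingertips are centred over the slot, whose mouth spans columns 227–332, so I'll descend.

Request:
step_arm --pt "-0.008 0 0.02 0 0" --pt "-0.008 0 0.04 0 0" --pt "-0.008 0 0.065 0 0" --pt "-0.008 0 0.085 0 0" --pt "-0.008 0 0.085 0 0"

```text
time_s: 8.1
ee_pos: [0.542, 0.0501, 0.1307]
orientation: [0.021, -3.141, 0.0]
force: [-0.1, 0.3, 0.3]
opening: -0.0002
grasp_force: 0.0
```

```bash
cat > arc.py <<'E'
from h import *
import sys
A=np.array([-.1,.0485]); s=env.observe(); T=rot(s['orientation']); y0=tyaw()
for a in map(float,sys.argv[1:]):
    p=w(*(A+.029*np.array([-np.sin(a),-np.cos(a)])))
    d=T.T@(np.array([*p,.1285])-s['ee_pos'])/.2
    r=((y0-(YAW-a-np.pi))+np.pi)%(2*np.pi)-np.pi
    print(a,d.round(3),'roll',round(r/(np.pi/4),3))
print(s['ee_pos'],s['force'],s['joint_pos'].round(2))
E
python3 arc.py .13 .25 .37 .49 .61 .73
```

```text
0.13 [ 0.    -0.003  0.011] roll -0.001
0.25 [ 0.018 -0.002  0.011] roll 0.152
0.37 [0.035 0.001 0.011] roll 0.305
0.49 [0.051 0.006 0.011] roll 0.458
0.61 [0.067 0.013 0.011] roll 0.61
0.73 [0.082 0.022 0.011] roll 0.763
[0.54202569 0.05005702 0.13074877] [-0.11405683  0.27211924  0.25716109] [ 0.6   0.47 -0.96  1.72  0.41  1.17  1.11]
```

Request:
step_arm --pt "0.018 -0.002 0.01 0.152 0" --pt "0.035 0.001 0.01 0.305 0" --pt "0.051 0.006 0.01 0.458 0" --pt "0.067 0.013 0.01 0.61 0" --pt "0.067 0.013 0.01 0.61 0"

```text
time_s: 8.6
ee_pos: [0.5291, 0.0527, 0.1297]
orientation: [0.728, 3.055, -0.0]
force: [0.6, -0.1, 0.1]
opening: 0.0001
grasp_force: 0.1
```

```bash
python3 arc.py .61 .73 .85 .97 1.09
```

```text
0.61 [ 0.002 -0.002  0.006] roll -0.002
0.73 [ 0.019 -0.001  0.006] roll 0.151
0.85 [0.037 0.003 0.006] roll 0.304
0.97 [0.053 0.008 0.006] roll 0.457
1.09 [0.069 0.015 0.006] roll 0.609
[0.52906011 0.05266138 0.12968289] [ 0.55674381 -0.144505    0.1407778 ] [ 0.55  0.41 -0.87  1.76  0.34  1.14  0.67]
```

Request:
step_arm --pt "0.019 -0.001 0.006 0.151 0" --pt "0.037 0.003 0.006 0.304 0" --pt "0.053 0.008 0.006 0.457 0" --pt "0.069 0.015 0.006 0.61 0" --pt "0.069 0.015 0.006 0.61 0"

```text
time_s: 9.1
ee_pos: [0.5185, 0.0617, 0.1287]
orientation: [1.427, 2.797, 0.001]
force: [2.0, 0.6, -0.3]
opening: -0.0001
grasp_force: 0.6
```

```bash
python3 arc.py 1.09 1.2 1.32 1.44 1.55 1.62
```

```text
1.09 [ 0.001 -0.002  0.001] roll 0.004
1.2 [ 0.017 -0.001  0.001] roll 0.144
1.32 [0.034 0.002 0.001] roll 0.297
1.44 [0.05  0.007 0.001] roll 0.449
1.55 [0.065 0.013 0.001] roll 0.589
1.62 [0.074 0.018 0.001] roll 0.679
[0.51852287 0.0616517  0.12868966] [ 1.95077567  0.58447097 -0.2806556 ] [ 0.47  0.36 -0.79  1.79  0.28  1.11  0.22]
```

Request:
step_arm --pt "0.017 -0.001 0 0.144 0" --pt "0.034 0.002 0 0.297 0" --pt "0.05 0.007 0 0.449 0" --pt "0.065 0.013 0 0.589 0" --pt "0.065 0.013 0 0.589 0"

```text
time_s: 9.6
ee_pos: [0.513, 0.0734, 0.1285]
orientation: [2.028, 2.398, 0.001]
force: [0.7, -1.6, 0.0]
opening: 0.0002
grasp_force: 0.9
```

```bash
python3 arc.py 1.55 1.6 1.65 1.7 1.75 1.8; python3 -c "
from h import *
c=snap('wrist','w4')"
```

```text
1.55 [ 0.002  0.    -0.   ] roll 0.003
1.6 [ 0.009  0.    -0.   ] roll 0.067
1.65 [ 0.016  0.001 -0.   ] roll 0.13
1.7 [ 0.023  0.002 -0.   ] roll 0.194
1.75 [ 0.031  0.003 -0.   ] roll 0.257
1.8 [ 0.038  0.005 -0.   ] roll 0.321
[0.51299071 0.07337248 0.12845738] [ 0.7155008  -1.58036556  0.03509156] [ 0.39  0.33 -0.71  1.8   0.24  1.1  -0.23]
```

View pics/w4.png

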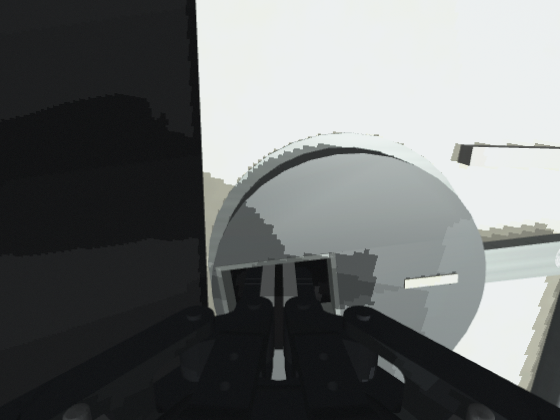

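The wrist view shows the slot turned with the fingers and lagging by about 7°. I'll push on to the stop.

Request:
step_arm --pt "0.01 0 0 0.05 0" --pt "0.02 0.001 0 0.05 0" --pt "0.03 0.002 0 0.05 0" --pt "0.035 0.002 0 0.05 0" --pt "0.035 0.002 0 0.05 0"

```text
time_s: 10.15
ee_pos: [0.5121, 0.0785, 0.1281]
orientation: [2.076, 2.356, -0.002]
force: [3.0, -7.1, 1.2]
opening: -0.0002
grasp_force: 3.9
```

```bash
python3 arc.py 1.6 1.75; python3 -c "
from h import *
c=snap('wrist','w5')
for n in ('w4','w5'):
    p=loc(onplane(load(n),[(404,284),(457,278)] ,.124)); print(p)"
```

```text
1.6 [-0.017  0.001 -0.002] roll 0.014
1.75 [ 0.004  0.003 -0.002] roll 0.205
[0.51211474 0.07854339 0.12806338] [ 3.01643997 -7.13448915  1.22027876] [ 0.38  0.33 -0.71  1.8   0.24  1.1  -0.28]
[[-0.07540575  0.04983028]
 [-0.05328555  0.05320683]]
[[-0.07568019  0.05312152]
 [-0.05353492  0.05559696]]
```

View pics/w5.png

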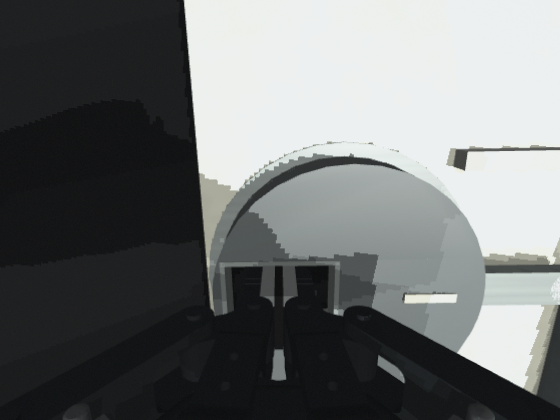

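The marker and the slot are now square with the tool. The force is 7.7 N, well above the roughly 2 N needed to turn, so the dial is at its stop. I'll centre the fingers and lift out.

Request:
step_arm --pt "-0.015 0 0 0 0" --pt "-0.025 0 0 0 0" --pt "-0.025 0 -0.1 0 0" --pt "-0.025 0 -0.3 0 0" --pt "-0.025 0 -0.5 0 0"

```text
time_s: 10.7
ee_pos: [0.5111, 0.0762, 0.2285]
orientation: [-2.074, -2.356, 0.002]
force: [0.7, -0.2, 0.5]
opening: -0.0001
grasp_force: 0.0
```

Request:
step_arm --pt "0 0 -0.2 0 0" --pt "0 0 -0.2 0 0" --pt "0 0 -0.2 0 0"

```text
time_s: 11.0
ee_pos: [0.5123, 0.0762, 0.2687]
orientation: [2.077, 2.356, 0.002]
force: [-0.4, 0.5, -0.4]
opening: 0.0001
grasp_force: 0.0
```

```bash
python3 -c "
from h import *
s=env.observe();print(s['ee_pos'],s['force'],s['time_s'])
c=snap('wrist','w6')"
```

```text
[0.51234988 0.07618358 0.2686948 ] [-0.3841977   0.53020681 -0.35617394] 11.0
```

View pics/w6.png

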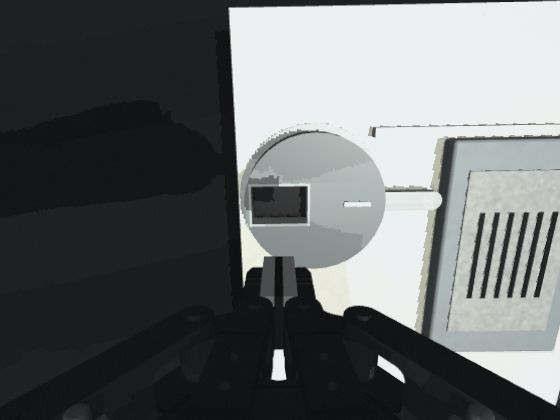

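The tongue points straight at the cover and the slot at the module's front. I'll check the angle and the cover position in numbers.

```bash
python3 - <<'E'
from h import *
c=load('w6')
s=loc(onplane(c,[(250,186),(309.5,184),(309.5,225),(251,226)],.124)); e=s[0]-s[1]+s[3]-s[2]
print('dial',np.arctan2(-e[0],-e[1]),s.mean(0)); d=s.mean(0)-[-.1,.0485]; print(np.arctan2(-d[0],-d[1]))
print('cover',loc(onplane(c,[(455,140),(442,345)],.121)),loc(onplane(c,[(442,140),(427,345)],.101)))
E
```

```text
dial 1.5629795068551813 [-0.12794165  0.04637325]
1.494828943853961
cover [[ 0.01085087  0.09673705]
 [ 0.02349399 -0.09481843]] [[ 0.01002925  0.09498194]
 [ 0.0193243  -0.1105097 ]]
```

```bash
python3 -c "
from h import *
print(env.sign_off())"
```

```text
the job is handed in; nothing more can be done
None
```

I pushed the cover shut against its stop and turned the fastener clockwise to its stop (about 1.56 rad measured from the last wrist picture). The arm is clear of everything and the job is handed in at about 11 s; sign-off gave no verdict.

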